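Slide the batt home on the tile dryer and set its thermostat

TASK

Two freshly glazed test tiles stand on the flat batt (ceramic slab) of the tile dryer. Press down on the bare front part of the batt's top and drag it back towards the robot until it is fully home against the dryer's low front stop, with both tiles still standing on it and never touched. Then turn the thermostat knob clockwise until its white pointer meets the one long mark on its scale; leave everything else alone.

Things in the scene. Friction and masses are not known exactly. Their poses are not given: they have to be found in the camera images.
- dryer: tile dryer, fixed: grey steel tray 265 mm long (x), 186 wide (y), control box on its right (-y). Origin: centre of the tray's underside, on the table; x points from the front stop (nearest the robot) to the rear fence. Two smooth runners (tops z 20 mm, friction about 0.25) carry the batt. Side rails (inner faces y +-78 mm) and rear fence (inner face x +117.5 mm) are 34 mm high
- front_stop (a point): middle of the inner face of the dryer's front stop, at dryer x = -117.5 mm, y 0, at its top edge, 30 mm over the table (the batt's top is 2 mm higher)
- batt: ceramic slab 160 (x) x 150 (y) x 12 mm, 0.35 to 0.65 kg, rough on top (friction about 1), loose on the runners; origin: centre of its underside, 20 mm over the table (top at 32 mm), axes as the dryer's. Starts 2 to 10 mm from the rear fence (dryer x +27 to +36 mm), too tight for a finger; home at dryer x -37.5 mm. Front half bare: press 50 mm in front of the origin, with 10 to 20 N
- tile_left: glaze test tile, L-shaped: plate 6 mm thick, 38 mm wide (y), 70 mm high at its rear (x +12 to +18 mm) on a foot 36 mm deep (x), 6 mm thick, 0.05 kg; origin at the centre of the foot's underside, z up; stands on the rear half of the batt at y about +40 mm of the batt, some yaw
- tile_right: glaze test tile, L-shaped: plate 6 mm thick, 38 mm wide (y), 70 mm high at its rear (x +12 to +18 mm) on a foot 36 mm deep (x), 6 mm thick, 0.05 kg; origin at the centre of the foot's underside, z up; stands on the rear half of the batt at y about -40 mm of the batt, some yaw
- knob (a joint): thermostat knob on the control box, upright axis: 0 at the first tick, grows clockwise seen from above to 2.4 rad at the last; ticks every 0.4 rad, the one long mark at 1.6. Starts at 0.1 to 0.65. Stays where left (friction about 0.04 N m). Its white pointer and grip bar point (1.2 - value) rad counter-clockwise from the dryer's x axis
- knob_grip (a point): point on the knob's axis, 73 mm over the table (dryer x -50, y -147 mm), at the height to grip. The grip is a bar 52 mm long, 16 mm thick, from 53 to 85 mm over the table, on a disc of 54 mm diameter. The point turns with the knob, its x axis along the bar to the pointer. Control box: dryer x -106 to +6, y -203 to -91 mm, top at 38 mm
- mark (a point): outer end of the long mark, on the flat dial plate round the knob (104 mm diameter, top 42 mm over the table), 49 mm from the knob's axis
- mug: bisque mug 70 mm wide, 98 mm with its handle, 90 mm high, stands on the table behind the control box; bystander, origin at the centre of its underside
- wood_rib: flat wooden rib 40 x 90 x 8 mm lying in front of the dryer; bystander, origin at the centre of its underside
- wash_brush: brush 30 x 85 x 23 mm lying in front of the dryer; bystander, origin at the centre of its underside

How it is judged (in metres and radians):
On the way, in this order (a step that is already met when the one before it is completed fails the run):
1. the batt lies home, within 4 mm of the front stop, both tiles standing on it (x of batt in the frame of dryer below -0.0335 m and z of batt in the frame of dryer below 0.023 m and angle between each of tile_left, tile_right's own z axis and vertical below 0.15 rad and z of tile_left in the frame of batt between 0.009 and 0.016 m and z of tile_right in the frame of batt between 0.009 and 0.016 m), for 0.2 s.
2. the knob's pointer is at the long mark (1.6 rad, within 0.15) (value of joint knob between 1.45 and 1.75 rad), for 0.2 s.
At the end, for the whole second after the job is handed in: the batt rests flat on the runners within 4 mm of the front stop, both tiles stand upright (within 0.15 rad) on it, the knob reads 1.6 rad within 0.15, all at rest (all of step 1 and all of step 2 and linear speed of each of batt, tile_left, tile_right below 0.01 m/s and velocity of joint knob between -0.05 and 0.05 rad/s); the robot touches nothing.
It fails at once if a tile is touched by the robot (contact force between any of the fingers, the arm and tile_left above 0.3 N or contact force between any of the fingers, the arm and tile_right above 0.3 N).
It fails at once if a tile is tipped over (angle between any of tile_left, tile_right's own z axis and vertical above 0.5 rad).
It fails at once if the mug, the wooden rib or the brush is moved more than 20 mm (distance of any of mug, wood_rib, wash_brush from where it was at the start of the episode above 0.02 m).
It also fails if it takes over 61 s, if anything falls off the work surface, if the arm or the gripper's body presses on something with over 40 N, if the wrist force passes 120 N, or if a joint passes its speed limit or range.

ROBOT

A 6-joint arm with a two-finger parallel gripper is mounted at the origin on a cart in front of the work surface, level with it; the furniture and walls round the work are solid. World frame = base frame: x ahead of the robot, y to its left, z up, the work surface at z = 0. Lengths are in m, angles in degrees, forces in N, time in s.
With the tool pointing down it reaches from about 0.35 to 0.925 m from the base axis. Payload 6.4 kg.
Tool frame: the origin (TCP) lies on the centre line of the jaws, within the pads' length; the fingertips stand manip.tip_reach ahead of it and the grasp point (between the pads) lies 11 mm behind it (manip.tip_reach is the distance from the TCP to the fingertips, in m); z points along the fingers, y is the line along which they close (so a half turn about z gives the same grasp; the last joint's range is limited). The gripper opens to 94 mm and grips with 3 to 60 N. Pads are 16 mm wide; open, the fingers measure 119 mm over their backs; the gripper's body (75 mm by 177 mm) begins 78 mm behind the grasp point.
Start: joints at [54.024, 14.043, 89.255, -0, 76.702, -9.975], TCP at [0.285, 0.584, 0.174] pointing down, gripper open.
Joint ranges: [-179.41, 179.41], [-58.25, 129.5], [7.25, 145.43], [-54.29, 234.29], [11.92, 165.04], [-157.13, 157.13]. Speed limits (degrees/s): [147.25, 147.25, 180, 180, 180, 180].

INTERFACE

Orientations are given as [roll, pitch, yaw] about the fixed x, y, z axes, in that order (R = Rz(yaw) Ry(pitch) Rx(roll)).
In Python, from rig import manip, vision, effector gives the robot as it stands (manip), with the cameras (vision) and the gripper (effector). Calls block until the motion is done:
- manip.goto(position, orientation): joint-space move of the TCP to a pose.
- manip.move_l(position, max_speed=0.15, orientation=None): straight line of the TCP; orientation=None keeps the orientation; max_speed is the mean speed in m/s.
- manip.goto_joints(angles): joint-space move.
- effector.ungrasp() and effector.grasp(): open the fingers fully, or close them until they stop; the grip force is fixed at half the most.
- manip.pause(seconds).
- manip.inverse_kinematics(position, orientation): joint angles nearest the present ones, or None.
- vision.camera(name): name is "side" or "top"; returns a dict with "img" (480x640x3 uint8, red, green, blue), "fx", "fy", "cx", "cy" (pixels), "extrinsics" (4x4, takes a point from world to camera coordinates). Camera axes: x right, y down, z forward; pixel columns grow to the right and rows downward; lengths in m; the calibration is good to about 2 mm. A picture is of the moment at which its call begins. There is no depth.
A pose or a line that the arm cannot do raises manip.MotionError and nothing moves.
- manip.sign_off(): hands the job in; it is judged then, once.
Readings, each from a call of its own:
- manip.current_t(): time.
- manip.current_joint_pos(): joint angles.
- manip.current_qvel(): joint speeds.
- manip.current_joint_torque(): joint torques, N m.
- manip.current_ee_pos(): TCP position.
- manip.current_tcp_rot(): TCP orientation.
- manip.current_ft_force(): force on the tool from outside, world axes, zero at the start.
- manip.current_wrist_torque(): the same for the moment, N m.
- manip.current_opening(): finger opening in m.
- manip.current_grasp_force(): force on a finger pad.
Only numpy, scipy, OpenCV 4.12 (cv2) and the standard library are available. Lean on these libraries where they do the work, as an engineer would, in place of code of your own. Each camera call takes 0.05 s, during which the arm holds its last target. There are 200 camera calls.

## Working session

There is one attempt and no reset: what is moved stays moved. The work goes in short steps, each a Python script; the robot and the scene stay as the last script left them, time stands still between calls to the robot, and variables do not carry over. Pictures are saved under pics/ and viewed, at most 10 in all, crops included, and the job is handed in when it is done.

```bash
ls; mkdir -p pics; python3 - <<'E'
from rig import manip, vision, effector
import cv2,numpy as np
for n in("top","side"):
    c=vision.camera(n); cv2.imwrite(f"pics/{n}0.png",c["img"][:,:,::-1])
    np.savez(f"{n}0.npz",**c)
    E=c["extrinsics"]; print(n,c["fx"],c["fy"],c["cx"],c["cy"],(-E[:3,:3].T@E[:3,3]).round(3),E[:3,:3].round(3).tolist())
print(manip.tip_reach,manip.current_t(),manip.current_tcp_rot(),manip.current_opening())
E
```

```text
pics
rig.py
top 558.4675513572432 558.4675513572432 317.5730533908254 238.74767172978937 [ 0.45  -0.039  1.029] [[0.001, -0.999, 0.036], [-0.991, -0.006, -0.132], [0.132, -0.035, -0.991]]
side 526.7718140977408 526.7718140977408 318.71238256154476 240.39777941335444 [ 0.472 -0.76   0.507] [[0.989, -0.146, -0.006], [-0.078, -0.491, -0.868], [0.123, 0.859, -0.497]]
0.008 0.1 [-1.79902693e+02 -1.78070769e-02  1.53997737e+02] 0.09380515564362146
```

View pics/top0.png

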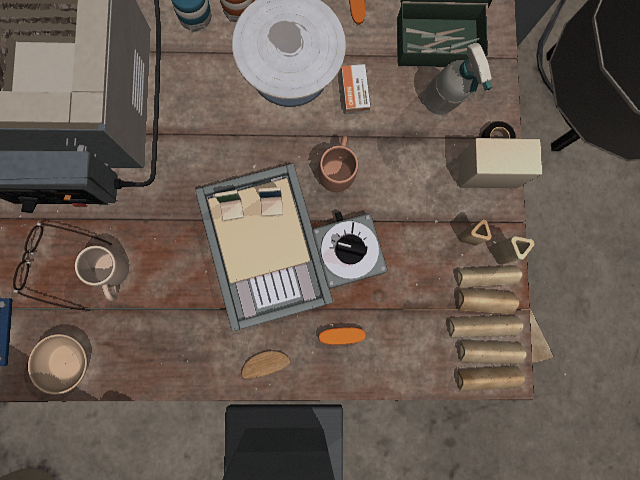

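View pics/side0.png

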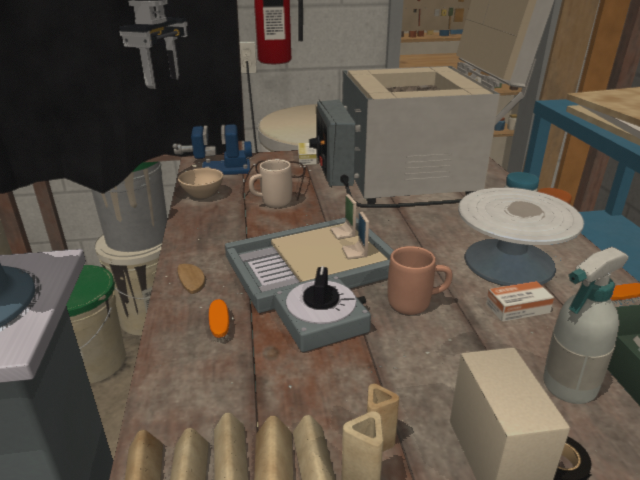

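The top view shows the dryer tray with corners at about (197,188), (292,165), (330,303) and (234,328). The knob is near (351,249) and the tiles are near (230,206) and (270,202). I'll enlarge this area to read it more precisely.

```bash
python3 - <<'E'
import cv2
i=cv2.imread("pics/top0.png")[155:335,190:390]
cv2.imwrite("pics/crop.png",cv2.resize(i,(660,594),interpolation=cv2.INTER_CUBIC))
E
```

```text
(no output)
```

View pics/crop.png

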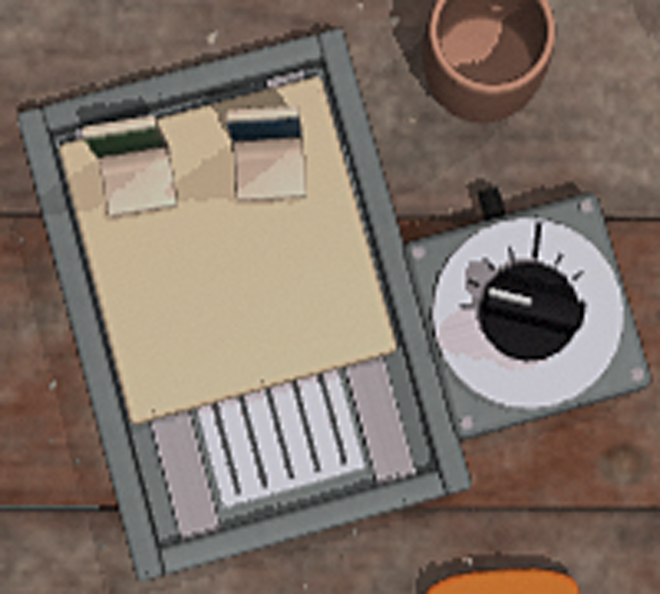

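The crop is scaled 3.3x from offset (190,155) and shows these positions:
- Tray corners: (20,112), (343,28), (470,487), (145,580)
- Batt front corners: (133,423), (397,352)
- Dial centre: (528,312)
- Long mark end: (540,222)
- Pointer: (530,301) to (490,291)
- Tile foot fronts: (108,215)-(176,206) and (235,198)-(305,197)

```bash
cat > h.py <<'E'
import numpy as np
from scipy.optimize import least_squares
C=np.load("top0.npz")
def ray(px,z,C=C):
    E=C["extrinsics"];R,t=E[:3,:3],E[:3,3];o=-R.T@t
    d=R.T@np.array([(px[0]-C["cx"])/C["fx"],(px[1]-C["cy"])/C["fy"],1.])
    return (o+d*(z-o[2])/d[2])[:2]
crop=lambda u,v:((u+.5)/3.3+190-.5,(v+.5)/3.3+155-.5)
def world(p,q):
    c,s=np.cos(p[2]),np.sin(p[2]);return np.array([p[0]+c*q[0]-s*q[1],p[1]+s*q[0]+c*q[1]])
def local(p,w):
    c,s=np.cos(p[2]),np.sin(p[2]);d=np.array(w)-p[:2];return np.array([c*d[0]+s*d[1],-s*d[0]+c*d[1]])
E
python3 - <<'E'
from h import *
pts=[((20,112),.034,(.1325,.093)),((343,28),.034,(.1325,-.093)),((470,487),.032,(-.1325,-.093)),((145,580),.032,(-.1325,.093)),
((598,193),.038,(.006,-.203)),((650,382),.038,(-.106,-.203)),((462,437),.038,(-.106,-.091)),((528,312),.042,(-.05,-.147))]
W=[ray(crop(*a),z) for a,z,_ in pts]
f=lambda p:np.concatenate([world(p,q)-w for (a,z,q),w in zip(pts,W)])
r=least_squares(f,[.45,.06,.2]);p=r.x
print("dryer",p,np.degrees(p[2]),"\n",(f(p)*1000).reshape(-1,2).round(1).tolist())
L=lambda a,z:(local(p,ray(crop(*a),z))*1000).round(1)
print("batt front",L((133,423),.032),L((397,352),.032))
for a in[(108,215),(176,206),(235,198),(305,197)]:print("tile",L(a,.038))
m=L((540,222),.042)-[-50,-147];print("mark",m,np.arctan2(m[1],m[0]),np.hypot(*m))
d=L((490,291),.085)-L((530,301),.085);print("pointer",L((530,301),.085),d,"value",1.2-np.arctan2(d[1],d[0]))
np.save("dryer.npy",p)
print("grip",world(p,(-.05,-.147)))
E
python3 - <<'E'
from h import *
from rig import manip, vision, effector
p=np.load("dryer.npy"); yaw=float(np.degrees(p[2]))
P=lambda x,y,z:[*map(float,world(p,(x,y))),z]
effector.grasp()
manip.goto(P(-.02,0,.16),[180,0,yaw])
print(manip.current_joint_pos(),manip.current_opening(),manip.current_ft_force())
manip.move_l(P(-.02,0,.050),.1); manip.pause(.2)
b=np.array(manip.current_ft_force());z=.046;print("bias",b)
fz=lambda:float(manip.current_ft_force()[2]-b[2])
while z>.028:
    manip.move_l(P(-.02,0,z),.02); manip.pause(.05)
    f=fz()
    if f>3 or z<.041: print(round(z,4),round(f,1))
    if f>12.5: break
    z-=.0005 if f>1 or z<.043 else .001
print(manip.current_t(),manip.current_ee_pos(),P(-.02,0,z))
np.save("z.npy",[z,b[2]])
E
```

```text
[-9.92275999e+00  1.76986685e+00  1.04307616e+02  7.85180438e-03
  7.39192136e+01  6.42074480e+01] 0.000474244684179911 [ 0.66262352 -0.17255427  0.50179667]
bias [-0.38773506  0.30595179  0.38046328]
0.041 -0.6
0.0405 0.0
0.04 -1.2
0.0395 -1.1
0.039 -0.7
0.0385 -0.0
0.038 -0.6
0.0375 -0.8
0.037 -0.8
0.0365 -0.3
0.036 -0.5
0.0355 -0.5
0.035 0.1
0.0345 -0.5
0.034 -0.2
0.0335 -0.5
0.033 -0.9
0.0325 -1.3
0.032 0.0
0.0315 -0.6
0.031 0.4
0.0305 -0.4
0.03 -0.7
0.0295 -0.6
0.029 -1.0
0.0285 0.2
14.9083 [0.55244991 0.01702096 0.02845684] [0.5524891985550577, 0.017006813237044557, 0.027999999999999983]
```

```bash
python3 - <<'E'
from rig import manip, vision, effector
import cv2,numpy as np
a=vision.camera("top")["img"][145:345,180:400];b=vision.camera("side")["img"][190:370,200:420]
f=lambda i:cv2.resize(i[:,:,::-1],(400,360),interpolation=cv2.INTER_CUBIC)
cv2.imwrite("pics/c1.png",np.hstack([f(a),f(b)]))
print(manip.current_tcp_rot(),manip.current_ft_force(),manip.tip_reach)
E
```

```text
[-1.79999893e+02 -9.47764293e-04  1.57938659e+01] [-0.09608801 -1.35443171  0.09197173] 0.008
```

View pics/c1.png

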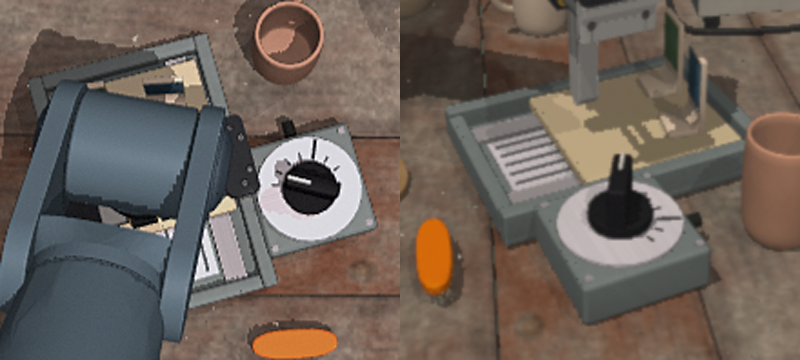

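```bash
python3 - <<'E'
from rig import manip, vision, effector
import numpy as np
c=vision.camera("side");E=c["extrinsics"]
p=np.array(manip.current_ee_pos())
R=np.array([np.cos(.2757),np.sin(.2757),0]);Y=np.array([-R[1],R[0],0])
for dz in(-.008,0,.003,.006,.01,.02):
  for dx,dy in((-.008,-.0125),(.008,-.0125)):
    q=E[:3,:3]@(p+dx*R+dy*Y+[0,0,dz])+E[:3,3];u=c["fx"]*q[0]/q[2]+c["cx"];v=c["fy"]*q[1]/q[2]+c["cy"]
    print(dz,dx,"full",(round(u,1),round(v,1)),"comp",(round(400+(u-200)/.55,0),round((v-190)*2,0)))
import cv2
i=c["img"][200:260,270:340,::-1];cv2.imwrite("pics/c2.png",cv2.resize(i,(700,600),interpolation=cv2.INTER_NEAREST))
E
```

```text
-0.008 -0.008 full (np.float64(299.4), np.float64(264.4)) comp (np.float64(581.0), np.float64(149.0))
-0.008 0.008 full (np.float64(307.9), np.float64(262.4)) comp (np.float64(596.0), np.float64(145.0))
0 -0.008 full (np.float64(299.3), np.float64(260.5)) comp (np.float64(580.0), np.float64(141.0))
0 0.008 full (np.float64(307.8), np.float64(258.4)) comp (np.float64(596.0), np.float64(137.0))
0.003 -0.008 full (np.float64(299.2), np.float64(259.0)) comp (np.float64(580.0), np.float64(138.0))
0.003 0.008 full (np.float64(307.8), np.float64(257.0)) comp (np.float64(596.0), np.float64(134.0))
0.006 -0.008 full (np.float64(299.2), np.float64(257.5)) comp (np.float64(580.0), np.float64(135.0))
0.006 0.008 full (np.float64(307.8), np.float64(255.5)) comp (np.float64(596.0), np.float64(131.0))
0.01 -0.008 full (np.float64(299.1), np.float64(255.5)) comp (np.float64(580.0), np.float64(131.0))
0.01 0.008 full (np.float64(307.8), np.float64(253.5)) comp (np.float64(596.0), np.float64(127.0))
0.02 -0.008 full (np.float64(299.0), np.float64(250.5)) comp (np.float64(580.0), np.float64(121.0))
0.02 0.008 full (np.float64(307.7), np.float64(248.5)) comp (np.float64(596.0), np.float64(117.0))
```

View pics/c2.png

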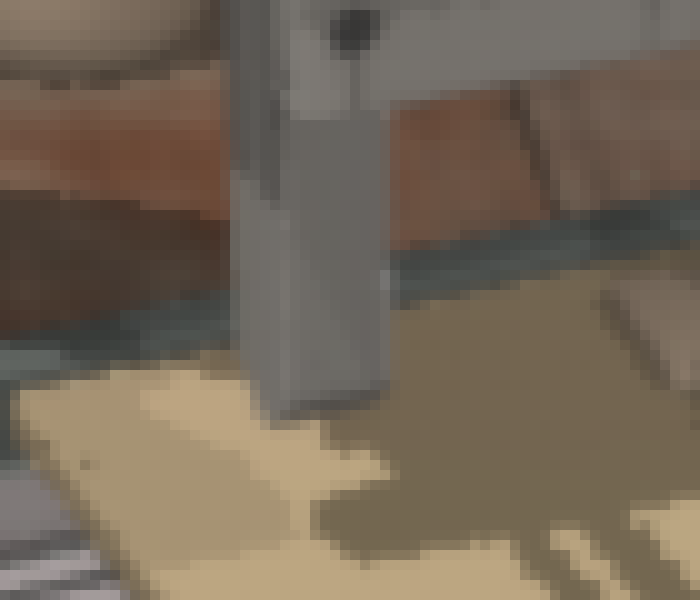

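```bash
python3 - <<'E'
from h import *
c=np.load("side0.npz");E=c["extrinsics"]
def pr(q,c=c):
    E=c["extrinsics"];q=E[:3,:3]@np.array(q)+E[:3,3];return (c["fx"]*q[0]/q[2]+c["cx"]).round(1),(c["fy"]*q[1]/q[2]+c["cy"]).round(1)
p=np.load("dryer.npy")
for n,q,z in(("dial",(-.05,-.147),.042),("mark",(-.05+.045,-.147-.019),.042),("boxFR",(-.106,-.203),.038),("trayFL",(-.1325,.093),.032),("battFR",(-.05,-.075),.032),("battFL",(-.05,.075),.032)):print(n,pr([*world(p,q),z]))
t=np.array([.285,.584,.174]);y=np.radians(154);Y=np.array([np.sin(y),-np.cos(y),0])
for s in(-1,1):
  for dz in(-.008,.02,.03,.067):print("tip",s,dz,pr(t+s*.047*Y+[0,0,dz]),pr(t+s*.047*Y+[0,0,dz],C))
E
```

```text
dial (np.float64(319.8), np.float64(299.7))
mark (np.float64(352.7), np.float64(299.1))
boxFR (np.float64(299.3), np.float64(334.4))
trayFL (np.float64(223.2), np.float64(243.5))
battFR (np.float64(301.3), np.float64(280.5))
battFL (np.float64(269.9), np.float64(238.5))
tip -1 -0.008 (np.float64(154.5), np.float64(103.8)) (np.float64(-104.3), np.float64(442.3))
tip -1 0.02 (np.float64(152.6), np.float64(92.0)) (np.float64(-118.5), np.float64(446.9))
tip -1 0.03 (np.float64(151.9), np.float64(87.7)) (np.float64(-123.8), np.float64(448.6))
tip -1 0.067 (np.float64(149.3), np.float64(71.6)) (np.float64(-144.8), np.float64(455.3))
tip 1 -0.008 (np.float64(175.2), np.float64(94.1)) (np.float64(-161.0), np.float64(413.3))
tip 1 0.02 (np.float64(173.6), np.float64(82.9)) (np.float64(-177.2), np.float64(416.8))
tip 1 0.03 (np.float64(173.0), np.float64(78.9)) (np.float64(-183.3), np.float64(418.1))
tip 1 0.067 (np.float64(170.9), np.float64(63.6)) (np.float64(-207.2), np.float64(423.4))
```

```bash
python3 - <<'E'
import cv2
i=cv2.imread("pics/side0.png")[0:100,100:230]
cv2.imwrite("pics/c3.png",cv2.resize(i,(780,600),interpolation=cv2.INTER_NEAREST))
E
```

```text
(no output)
```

View pics/c3.png

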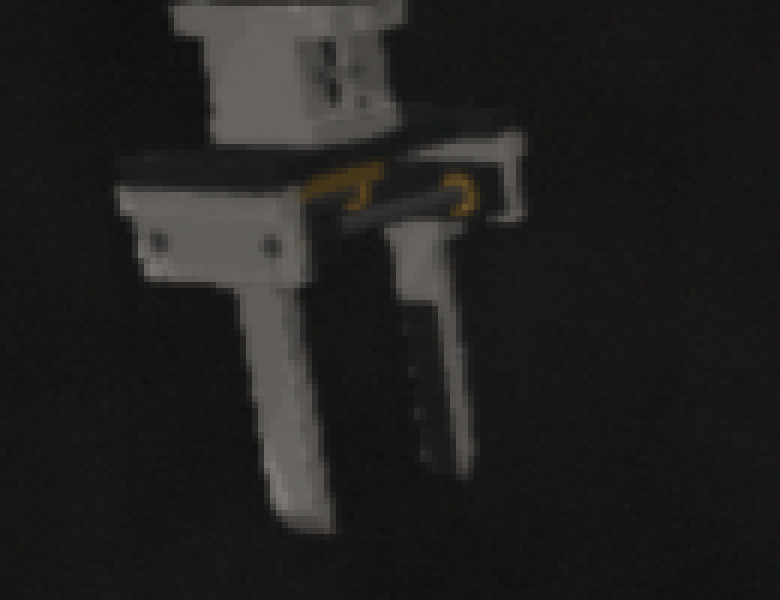

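The side view puts the real fingertips about 36 mm higher than the reported TCP implies, both at the start and now: tip corner seen at (297,242), predicted (299,264). x and y agree. So the reported z, or the tip reach, is off, and I'll go by contact force instead of the reported height.

```bash
python3 - <<'E'
from h import *
from rig import manip, vision, effector
import cv2
p=np.load("dryer.npy")
P=lambda x,y,z:[*map(float,world(p,(x,y))),z]
z0,b=np.load("z.npy")
fz=lambda:float(np.mean([manip.current_ft_force()[2] for _ in range(3)])-b)
z=.028;st=.002
while z>-.03:
    z-=st
    manip.move_l(P(-.02,0,z),.03); manip.pause(.04)
    f=fz()
    if f>2: print(round(z,4),round(f,1))
    if f>11: break
    st=.0004 if f>2 else (.002 if z>.014 else .001)
print(manip.current_t(),manip.current_ee_pos(),manip.current_ft_force(),z,manip.current_wrist_torque())
np.save("z.npy",[z,b])
c=vision.camera("side");i=c["img"][180:270,270:390,::-1];cv2.imwrite("pics/c4.png",cv2.resize(i,(800,600),interpolation=cv2.INTER_CUBIC))
E
```

```text
-0.001 9.6
-0.0014 11.5
21.7667 [5.53362371e-01 1.68121895e-02 2.96510418e-04] [-3.00575902 -0.01257119 11.84253609] -0.0014000000000000104 [0.05471992 0.8532487  0.00536358]
```

View pics/c4.png

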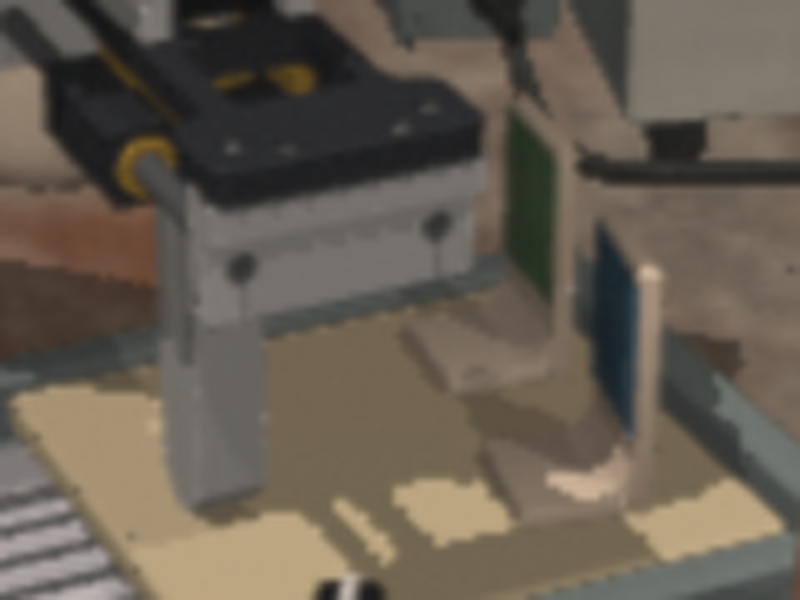

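Contact came at a reported z of about 0.000, so the offset is about +39 mm (true TCP z 40 mm), with the tip at pixel (298,256) on the bare batt. The tiles are clear of the gripper. Now I'll drag the batt, regulating the press force.

```bash
python3 - <<'E'
from h import *
from rig import manip, vision, effector
p=np.load("dryer.npy")
P=lambda x,y,z:[*map(float,world(p,(x,y))),z]
z,b=np.load("z.npy");ex=np.array([np.cos(p[2]),np.sin(p[2])])
def F():
    f=np.mean([manip.current_ft_force() for _ in range(3)],axis=0);return f[2]-b,float(f[:2]@ex)
z-=.0005;manip.move_l(P(-.02,0,z),.02);print(F())
x=-.02
while x>-.100:
    x-=.006 if x>-.080 else .002
    manip.move_l(P(x,0,z),.025)
    n,h=F();print(round(x,4),round(z,4),round(n,1),round(h,1))
    if x<-.083 and h>10.5 or abs(h)>25: break
    z+=float(np.clip((n-14)/8000,-.0008,.0008))
print(manip.current_t(),local(p,manip.current_ee_pos()[:2]))
manip.pause(.3);print(F())
manip.move_l(P(x,0,.06),.06)
manip.goto(P(-.05,-.147,.11),[180,0,76.1]) 
effector.ungrasp();print(manip.current_t(),manip.current_joint_pos())
import cv2
a=vision.camera("top");np.savez("top1.npz",**a);a=a["img"][145:345,180:400];b=vision.camera("side")["img"][190:370,200:420]
f=lambda i:cv2.resize(i[:,:,::-1],(400,360),interpolation=cv2.INTER_CUBIC)
cv2.imwrite("pics/c5.png",np.hstack([f(a),f(b)]))
E
```

```text
(np.float64(13.038974419000642), -4.701319216332032)
-0.026 -0.0019 7.0 1.0
-0.032 -0.0027 10.9 2.3
-0.038 -0.0031 11.6 2.7
-0.044 -0.0034 12.7 3.3
-0.05 -0.0036 12.9 3.1
-0.056 -0.0037 13.3 2.5
-0.062 -0.0038 14.4 2.0
-0.068 -0.0037 14.5 2.6
-0.074 -0.0037 14.0 1.8
-0.08 -0.0037 14.3 2.7
-0.082 -0.0036 14.0 2.7
-0.084 -0.0036 12.6 2.9
-0.086 -0.0038 14.1 3.4
-0.088 -0.0038 13.8 3.6
-0.09 -0.0038 13.9 3.4
-0.092 -0.0038 14.6 3.7
-0.094 -0.0038 9.6 7.8
-0.096 -0.0043 11.4 10.7
27.9833 [-0.08832341 -0.00292056]
(np.float64(10.453180392073138), 10.513497638119702)
32.0917 [-2.44523670e+01  8.39899191e+00  1.02740810e+02 -4.07180574e-04
  6.88618636e+01 -1.05548058e+01]
```

View pics/c5.png

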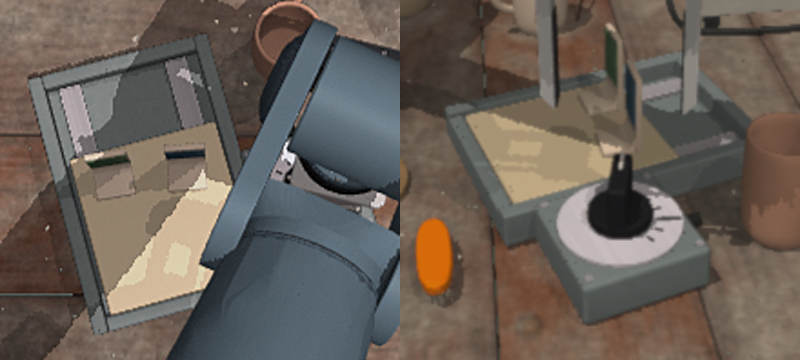

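The batt is home: the horizontal force jumped to about 10.7 N at the stop, and both tiles stand, at about (110,175) and (185,165) in the left half. The open fingers straddle the knob axis in the side view, at (548,105) and (690,110). Next I'll grip the knob and turn it 83°.

```bash
python3 - <<'E'
from h import *
from rig import manip, vision, effector
p=np.load("dryer.npy");g=list(map(float,world(p,(-.05,-.147))))
y0,y1=76.1,float(np.degrees(p[2]-.4))
manip.move_l(g+[.029],.07);print(manip.current_ft_force())
effector.grasp();print("open",manip.current_opening(),manip.current_grasp_force(),manip.current_ft_force(),manip.current_t())
for y in np.linspace(y0,y1,7)[1:]:
    manip.goto(g+[.029],[180,0,float(y)])
print(manip.current_tcp_rot(),y1,manip.current_wrist_torque(),manip.current_ft_force(),manip.current_t())
effector.ungrasp();manip.pause(.1)
manip.move_l(g+[.12],.1);manip.goto([.40,-.35,.2],[180,0,y1])
a=vision.camera("top");np.savez("top2.npz",**a)
i=a["img"][155:335,190:390,::-1];import cv2
cv2.imwrite("pics/c6.png",cv2.resize(i,(660,594),interpolation=cv2.INTER_CUBIC));print(manip.current_t())
E
```

```text
[ 0.66648421 -0.25708402 -0.23934218]
open 0.01584052730241538 29.994804561138153 [ 0.04508277  0.09410148 -0.94538252] 34.675
[-179.83808472    0.19345401   -6.91382447] -7.124431610694164 [1.09494457 1.26613945 0.02784323] [-6.20142791  6.55689177  6.55604741] 36.725
40.2833
```

View pics/c6.png

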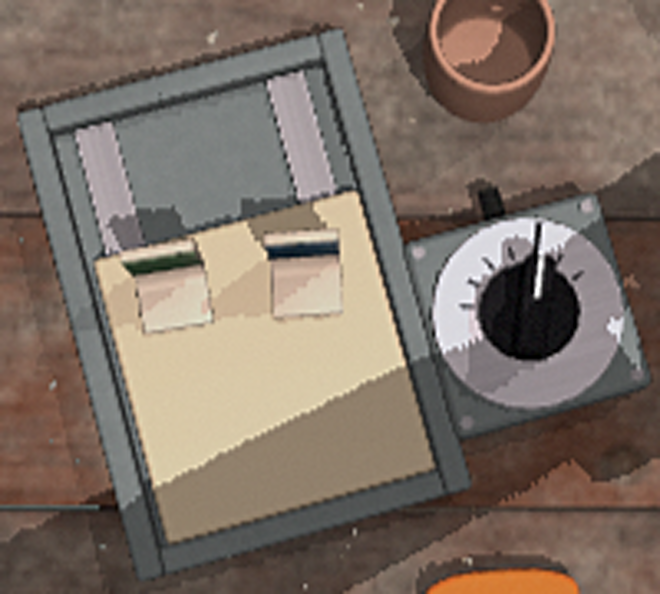

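The batt's rear corners are at (95,258) and (357,190), and its front edge is flush with the stop. The tiles are standing, and the pointer (540,298)-(541,255) lines up with the long mark. A quick numeric check before handing in.

```bash
python3 - <<'E'
from h import *
p=np.load("dryer.npy");L=lambda a,z:(local(p,ray(crop(*a),z))*1000).round(1)
print("batt x",L((95,258),.032)-80,L((357,190),.032)-80,"front",L((168,543),.032)+80,L((437,471),.032)+80)
d=L((541,255),.085)-L((540,298),.085);print("knob",1.2-np.arctan2(d[1],d[0]))
from rig import manip, vision, effector
print(manip.current_ft_force())
E
```

```text
batt x [-37.4  -8.2] [ -38.9 -155.4] front [-36.4 152.7] [-38.5   4.1]
knob 1.506324008255041
[-0.04054409  0.2966267   0.54276512]
```

```bash
python3 - <<'E'
from h import *
p=np.load("dryer.npy")
for n,box in(("top0.npz",(240,248,336,352)),("top2.npz",(232,246,350,358))):
    C2=np.load(n);g=C2["img"].astype(float).mean(2)
    r0,r1,c0,c1=box;s=g[r0:r1,c0:c1];print(s.astype(int).tolist()) if n=="top2.npz" else 0
    v,u=np.nonzero(s>120);w=s[v,u]
    q=np.array([local(p,ray((a+c0,b+r0),.085)) for a,b in zip(u,v)])*1000
    m=np.average(q,axis=0,weights=w);d=np.linalg.svd((q-m)*np.sqrt(w)[:,None])[2][0];d*=np.sign(d@(m-[-50,-147]) )
    print(n,m,len(q),"val",1.2-np.arctan2(d[1],d[0]),"radial",1.2-np.arctan2(m[1]+147,m[0]+50))
E
```

```text
top0.npz [ -42.18601971 -133.63417161] 30 val 0.18913821708585332 radial 0.15824035498448552
[[56, 20, 0, 157, 196, 78, 68, 123], [12, 18, 1, 182, 188, 36, 12, 48], [15, 22, 1, 243, 195, 41, 14, 3], [22, 19, 49, 253, 198, 43, 19, 15], [27, 14, 61, 252, 157, 34, 25, 17], [28, 17, 57, 255, 103, 25, 28, 22], [26, 9, 112, 254, 86, 21, 30, 22], [26, 3, 175, 254, 91, 27, 28, 21], [29, 2, 186, 254, 65, 21, 30, 13], [21, 5, 184, 253, 57, 23, 28, 16], [20, 3, 237, 210, 45, 24, 31, 14], [23, 2, 255, 202, 43, 15, 17, 15], [24, 62, 236, 165, 32, 14, 19, 17], [30, 40, 112, 71, 14, 15, 12, 8]]
top2.npz [ -36.4030858 -151.8183753] 25 val 1.6323739306298624 radial 1.5405650039150287
```

The direct readings bracket 1.6 (1.54 to 1.63), and the pad alignment gives 1.596. Handing in.

```bash
python3 -c "
from rig import manip, vision, effector
print(manip.sign_off(),manip.current_t())"
```

```text
the job is handed in; nothing more can be done
the job is handed in; nothing more can be done
```

I handed the job in at about 40 s: the batt is home against the front stop with both tiles standing, and the knob reads about 1.6 rad at the long mark; the judge's verdict was not shown.

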